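# Put the scale's check weights back in their caddy

### The arm

A 6-joint arm with a two-finger parallel gripper is mounted at the origin on a cart in front of the work surface, level with it; the furniture and walls round the work are solid. World frame = base frame: x ahead of the robot, y to its left, z up, the work surface at z = 0. Lengths are in mm, angles in rad, forces in N, time in s.
With the tool pointing down it reaches from about 250 to 775 mm from the base axis. Payload 4 kg.
Tool frame: the origin (TCP) lies midway between the tips of the shut fingers; the grasp point (between the pads) lies 19 mm behind it; z points along the fingers, y is the direction in which the jaws open and shut (so a half turn about z gives the same grasp; the last joint's range is limited). The gripper opens to 85 mm and grips with 20 to 120 N. Pads are 22 mm wide; open, the fingers measure 114 mm over their backs; the gripper's body (76 mm by 85 mm) begins 54 mm behind the grasp point. The pads swing forward as they close: fully open they stand 13 mm farther back than shut.
Start: joints at [-1.408, 0.087, 1.371, -0, 1.684, -0.103], TCP at [144.471, -530.703, 231.341] pointing down, gripper open.
Joint ranges: [-3.1, 3.1], [-0.76, 2.03], [0.27, 2.55], [-1.08, 4.22], [0.17, 2.65], [-2.57, 2.57]. Speed limits (rad/s): [2.79, 2.79, 3.14, 3.14, 3.14, 3.14].

### API

Orientations are given as a unit quaternion [x, y, z, w].
In Python, from plant import ctrl, vision gives the robot as it stands. The module is installed in compiled form; this text tells all that it offers.
- The arm moves only by the shell command python3 -m creep 'ROWS' [FORCE]. ROWS is JSON, a list of rows, each a list of 7 numbers: the closure, from -1 (fully open) to 1 (shut), then the shift along the tool's x, y, z normalised to -1 to 1, where 1 is 40 mm, then the turn, a rotation vector about the tool's x, y, z normalised to -1 to 1, where 1 is 4 degrees. In form: [[claw, tx, ty, tz, ax, ay, az], ...]. A call has 1 to 20 rows; each row shifts and turns the commanded pose from where the row before left it, along the tool's axes as they then stand; what a row does not reach is not made up. A row lasts 1/8 s, in which the tool goes at most 62.5 mm and 10.7 degrees, less where a joint would pass 70% of its speed; a pose out of reach is approached as far as the arm can. A call with a number of a shift or a turn outside -1 to 1 is refused whole. A call with a gripper value outside its range is refused whole. The fingers move at their own pace and stop on an object; FORCE is the grip in N (left out, the last holds). Time passes only in rows, so rows that do not move let the fingers close. It gives the time, the measured TCP pose, the force and the opening at its end, in the units of the state.
- ctrl.state(): the state, without advancing time (a new reading comes with each control period).
- vision.camera(name): name is "side" or "top"; returns a dict with "color" (400x640x3 uint8, red, green, blue), "camera_matrix" (3x3 intrinsics, pixels), "extrinsics" (4x4, takes a point from camera to world coordinates). Camera axes: x right, y down, z forward; pixel columns grow to the right and rows downward; lengths in mm; the calibration is good to about 2 mm. A picture is of the moment at which its call begins. There is no depth.
- ctrl.job_done(): hands the job in, once; it reports no verdict.
The state is a dict: "clock": time; "joint_positions": joint angles; "joint_velocities": joint speeds; "effort": joint torques, N m; "tool_pos": TCP position; "ee_rot": TCP orientation; "wrist_force": force on the tool from outside, world axes, zero at the start; "wrist_torque": the same for the moment, N m; "opening": finger opening in mm.
Only numpy, scipy, OpenCV 4.12 (cv2) and the standard library are available. Lean on these libraries where they do the work, as an engineer would, in place of code of your own. Each camera call takes 0.05 s, during which the arm holds its last target. There are 200 camera calls.

### The job

Put the three knobbed brass check weights back into the wooden caddy, each standing upright in the cup for its size: the largest weight in the cup with the widest well, the middle one in the middle well, the smallest in the narrowest. Set them down, do not drop them, and let go. The two brass hanging weights with a wire eye on top belong to another balance: leave them standing where they are.

Things in the scene. Friction and masses are not known exactly. Their poses are not given: they have to be found in the camera images.
- weight_large_center (a point): Largest check weight: brass cylinder 40 mm across and 34 mm high, a short neck and on top a round knob 27 mm across; 54 mm high in all, about 0.5 kg; stands upright on the worktop at the start; origin of this point: on its axis, half-way up (27 mm above its base); z axis up, turned about it at random. Grip it across the cylinder from any side.
- weight_medium_center (a point): Middle check weight: brass cylinder with neck and knob, 30 mm across, 40 mm high in all, about 0.2 kg; stands upright on the worktop at the start; origin of this point: on its axis, half-way up (20 mm above its base); z axis up, turned about it at random. Grip it across the body from any side.
- weight_small_center (a point): Smallest check weight: brass cylinder with neck and knob, 19 mm across, 26 mm high in all, about 0.05 kg; stands upright on the worktop at the start; origin of this point: on its axis, half-way up (13 mm above its base); z axis up, turned about it at random. Grip it across the body from any side, with the fingertips 7 mm or more above its base so that they clear the cup's rim when it is set down.
- caddy: Fixed shallow open tray of brown wood, 82 mm (its x) by 230 mm (its y), walls 14 mm high and 4 mm thick, floor 4 mm thick; origin: centre of its underside on the worktop; z up. Three white cups are fixed in it in a row along its y, 73 mm apart, in any order.
- cup_large_floor (a point): Cup with the widest well, for the largest weight: fixed round white cup 68 mm across standing in the caddy; its round dark-lined well is 58 mm across and 5 mm deep. Point: centre of the well's floor, 10 mm above the worktop; the cup's rim is 15 mm above the worktop, just above the caddy's walls.
- cup_medium_floor (a point): Cup with the middle well, for the middle weight: same outside (68 mm across, rim 15 mm above the worktop), dark-lined well 46 mm across and 5 mm deep. Point: centre of the well's floor, 10 mm above the worktop.
- cup_small_floor (a point): Cup with the narrowest well, for the smallest weight: same outside (68 mm across, rim 15 mm above the worktop), dark-lined well 35 mm across and 5 mm deep. Point: centre of the well's floor, 10 mm above the worktop.
- hanger_large_center (a point): Look-alike, leave it alone: plain brass cylinder without neck or knob, 40 mm across and 32 mm high, with an upright steel wire eye 24 mm across on its flat top, 57 mm high in all; loose, upright on the worktop. Point: on its axis, 16 mm above its base; z up.
- hanger_small_center (a point): Look-alike, leave it alone: plain brass cylinder without neck or knob, 28 mm across and 24 mm high, with an upright steel wire eye 20 mm across on its flat top, 45 mm high in all; loose, upright on the worktop. Point: on its axis, 12 mm above its base; z up.
- parcel_rest: Obstacle: empty rest of bent black sheet steel for parcels, fixed on the worktop, 112 mm (its x) by 125 mm (its y), 145 mm high; origin: centre of its underside. Weights stand on both sides of it: carry them round it or higher than it.
Things that resemble listed ones, but are neither listed nor needed, are in the scene too. What is shaped like the part that bears weight_medium_center but red is not meant. What is shaped like the part that bears weight_large_center but turquoise is not meant.

How it is judged (in metres and radians):
At the end, for the whole second after the job is handed in: Each check weight stands upright (within 0.12 rad) on the floor of the well for its size (its axis within 12 mm of the well's centre, no more than 3 mm above the floor), released and at rest; both hanging weights are still upright (within 0.3 rad) and within 35 mm of where they stood (horizontal distance between weight_large_center and cup_large_floor below 0.012 m and z of weight_large_center in the frame of cup_large_floor below 0.03 m and angle between each of weight_large_center, weight_medium_center, weight_small_center's own z axis and vertical below 0.12 rad and linear speed of each of weight_large, weight_medium, weight_small below 0.02 m/s and contact force between the fingers and weight_large below 0.05 N and horizontal distance between weight_medium_center and cup_medium_floor below 0.012 m and z of weight_medium_center in the frame of cup_medium_floor below 0.023 m and contact force between the fingers and weight_medium below 0.05 N and horizontal distance between weight_small_center and cup_small_floor below 0.012 m and z of weight_small_center in the frame of cup_small_floor below 0.016 m and contact force between the fingers and weight_small below 0.05 N and distance of each of hanger_large_center, hanger_small_center from where it was at the start of the episode below 0.035 m and angle between each of hanger_large_center, hanger_small_center's own z axis and vertical below 0.3 rad); the robot touches nothing.
It fails at once if a hanging weight is moved more than 35 mm (distance of any of hanger_large_center, hanger_small_center from where it was at the start of the episode above 0.035 m).
It fails at once if a check weight is dropped from more than about 3 cm (faster than 0.75 m/s while out of the fingers) ((linear speed of weight_large above 0.75 m/s and contact force between the fingers and weight_large below 0.05 N) or (linear speed of weight_medium above 0.75 m/s and contact force between the fingers and weight_medium below 0.05 N) or (linear speed of weight_small above 0.75 m/s and contact force between the fingers and weight_small below 0.05 N)).
It also fails if it takes over 102 s, if anything falls off the work surface, if the arm or the gripper's body presses on something with over 40 N, if the wrist force passes 120 N, or if a joint passes its speed limit or range.

## Working session

There is one attempt and no reset: what is moved stays moved. The work goes in short steps, Python scripts to look and compute and a shell command to move; the robot and the scene stay as the last step left them, time stands still between calls to the robot, and variables do not carry over. Pictures are saved under pics/ and viewed, about 12 in all and at most 16, crops included, and the job is handed in when it is done.

```bash
mkdir -p pics
python3 - <<'E'
from plant import ctrl, vision
import cv2,numpy as np
for n in("top","side"):
    c=vision.camera(n); cv2.imwrite(f"pics/{n}0.png",c["color"][:,:,::-1]); np.savez(f"{n}0.npz",**c)
    print(n,c["camera_matrix"].tolist(),c["extrinsics"].round(3).tolist())
s=ctrl.state();print(s["tool_pos"],s["ee_rot"],s["opening"],s["clock"])
E
```

```text
top [[369.84955995250806, 0.0, 318.2711129774526], [0.0, 369.84955995250806, 196.16062576469702], [0.0, 0.0, 1.0]] [[-0.015, -0.999, 0.051, 475.821], [-1.0, 0.015, 0.0, 23.241], [-0.001, -0.051, -0.999, 981.125], [0.0, 0.0, 0.0, 1.0]]
side [[391.4726402128705, 0.0, 324.8839615120682], [0.0, 391.4726402128705, 204.74233105817322], [0.0, 0.0, 1.0]] [[0.896, -0.175, 0.408, 97.46], [-0.444, -0.364, 0.819, -854.063], [0.005, -0.915, -0.404, 456.418], [0.0, 0.0, 0.0, 1.0]]
[ 144.39388248 -530.22278989  230.23986044] [ 9.91182406e-01  1.32500557e-01 -2.56365031e-05 -1.01988534e-03] 85.47950521279722 0.1
```

View pics/top0.png

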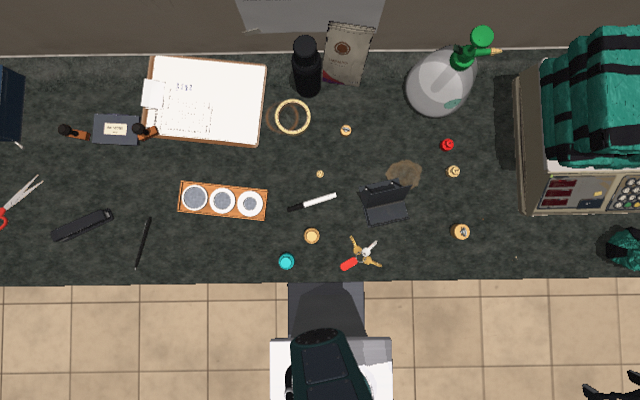

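View pics/side0.png

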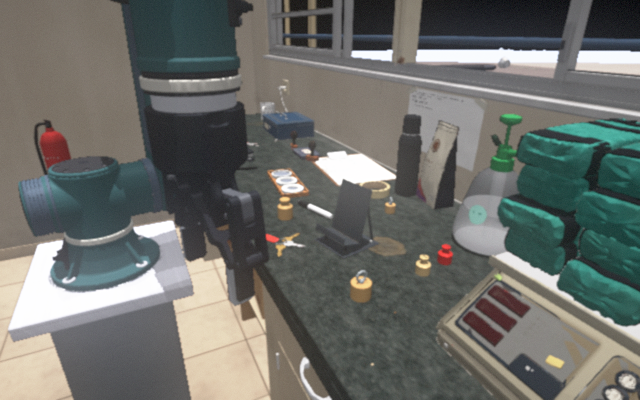

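The top view shows the large weight near (312,236), the small one near (320,174) and the medium one near (454,171). The hangers are at (461,231) and (346,130), and the cups at about (195,197), (222,201) and (250,204). I'll enlarge these to measure them more closely.

```bash
cat > h.py <<'E'
import numpy as np
def ray(c,u,v,z):
    K,T=c["camera_matrix"],c["extrinsics"]
    d=T[:3,:3]@np.linalg.solve(K,[u,v,1.]); o=T[:3,3]
    return (o+d*(z-o[2])/d[2])[:2].round(1)
def pix(c,p):
    K,T=c["camera_matrix"],c["extrinsics"]
    q=K@(T[:3,:3].T@(np.array(p,float)-T[:3,3])); return (q[:2]/q[2]).round(1)
E
python3 - <<'E'
import cv2,numpy as np
c=np.load("top0.npz");im=c["color"][:,:,::-1]
def crop(x,y,w,h,s): return cv2.resize(im[y:y+h,x:x+w],None,fx=s,fy=s,interpolation=cv2.INTER_CUBIC)
a=crop(175,175,100,50,8)
b=np.hstack([crop(x-12,y-12,25,25,8) for x,y in((312,236),(320,174),(454,171))]+[np.zeros((200,200,3),np.uint8)])
cv2.imwrite("pics/crop0.png",np.vstack([a,b]))
E
```

```text
(no output)
```

View pics/crop0.png

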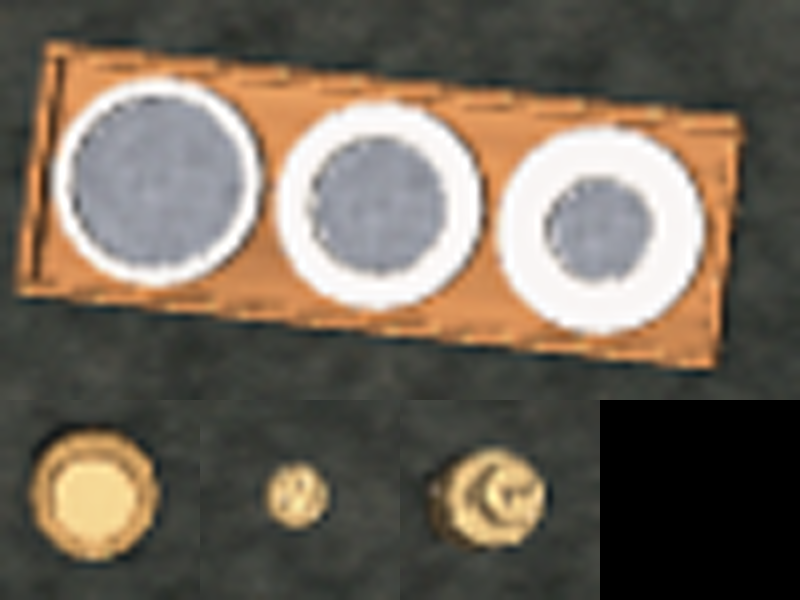

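Run:
```python
import numpy as np,cv2
from h import *
t=np.load("top0.npz");s=np.load("side0.npz")
for n,X,Y in(("L",157,181),("M",379,205),("S",601,229)):
    print("cup",n,ray(t,175+(X+.5)/8-.5,175+(Y+.5)/8-.5,15))
im=s["color"][:,:,::-1].copy()
for n,u,v,z in(("L",311.2,235.6,52),("S",319.8,173.6,20),("M",453.4,170.8,27),("hL",461,231,32),("hS",346,130,24)):
    p=ray(t,u,v,z); b=pix(s,[*p,0]); k=pix(s,[*p,z]);print(n,p,b,k)
    cv2.circle(im,tuple(map(int,b.round())),1,(0,0,255),-1);cv2.circle(im,tuple(map(int,k.round())),1,(0,255,0),-1)
a=cv2.resize(im[180:310,260:460],None,fx=4,fy=4,interpolation=cv2.INTER_CUBIC);cv2.imwrite("pics/crop1.png",a)
```

```text
cup L [527.7 348.1]
cup M [518.7 275.5]
cup S [509.8 203. ]
L [425.   42.7] [285.2 217.1] [284.5 199.3]
S [584.   18.6] [341.5 209.8] [341.7 203.2]
M [ 585.1 -327.6] [421.6 272.1] [423. 261.]
hL [ 429.7 -339.9] [360.5 295.5] [361.2 281.4]
hS [697.  -51.7] [389.4 211.9] [390.1 204. ]
```

View pics/crop1.png

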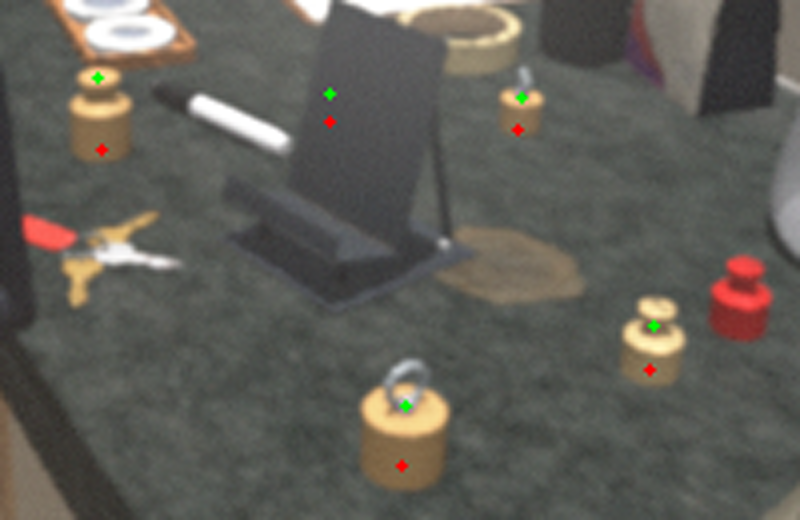

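The projected points land on the weights in the side view: knobbed large at crop (100,110), medium at (652,340), and hangers with eyes at (405,440) and (520,105). The small weight is hidden behind the rest. I'll align the tool with the world axes, then go to the medium weight.

```bash
python3 -m creep '[[-1,0,0,0,0,0,0.95],[-1,0,0,0,0,0,0.95],[-1,0,0,0,0,0,0.95],[-1,0,0,0,0,0,0.95],[-1,0.8,-0.4,0,0,0,0],[-1,0.9,-0.42,0,0,0,0],[-1,0.92,-0.42,0,0,0,0],[-1,0.92,-0.42,0,0,0,0],[-1,0.92,-0.42,0,0,0,0],[-1,0.92,-0.42,0,0,0,0],[-1,0.92,-0.42,0,0,0,0],[-1,0.92,-0.42,0,0,0,0],[-1,0.92,-0.42,0,0,0,0],[-1,0.92,-0.42,0,0,0,0],[-1,0.92,-0.42,0,0,0,0],[-1,0.9,-0.42,0,0,0,0],[-1,0,0,0,0,0,0],[-1,0,0,0,0,0,0]]' 40
```

```text
clock: 2.35
tool_pos: [579.0, -329.8, 230.6]
ee_rot: [1.0, 0.0, -0.001, -0.0]
wrist_force: [-0.5, 0.7, -0.1]
opening: 85.8
```

```bash
python3 -m creep '[[-1,0.15,-0.05,0.8,0,0,0],[-1,0,0,1,0,0,0],[-1,0,0,1,0,0,0],[-1,0,0,1,0,0,0],[-1,0,0,0.8,0,0,0],[-1,0,0,0.5,0,0,0],[-1,0,0,0.43,0,0,0],[-1,0,0,0,0,0,0],[-1,0,0,0,0,0,0],[1,0,0,0,0,0,0],[1,0,0,0,0,0,0],[1,0,0,0,0,0,0],[1,0,0,0,0,0,0],[1,0,0,0,0,0,0],[1,0,0,0,0,0,0],[1,0,0,0,0,0,0],[1,0,0,0,0,0,0]]' 40
python3 - <<'E'
from plant import vision
import cv2
c=vision.camera("side")["color"][:,:,::-1]
cv2.imwrite("pics/g1.png",cv2.resize(c[160:320,320:520],None,fx=3,fy=3,interpolation=2))
E
```

```text
clock: 4.47
tool_pos: [585.9, -328.0, 10.8]
ee_rot: [1.0, 0.0, 0.0, 0.0]
wrist_force: [0.6, 0.5, 5.2]
opening: 27.9
```

View pics/g1.png

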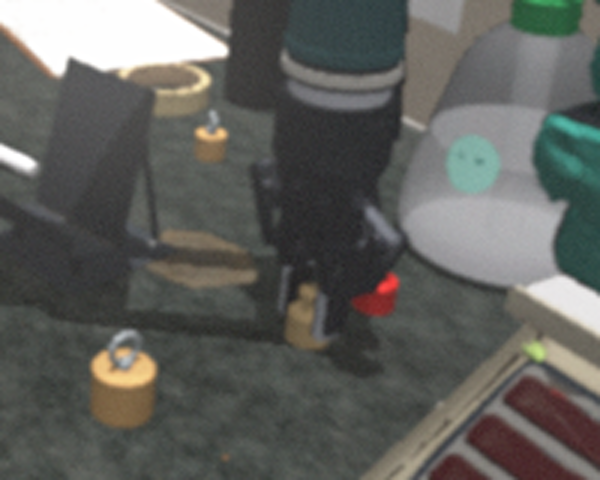

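The medium weight is between the pads at crop (305,320), and its neighbours are undisturbed. I'll lift it and carry it over the rest to the middle cup.

```bash
python3 -m creep '[[1,0,0,-0.4,0,0,0],[1,0,0,-0.8,0,0,0],[1,0,0,-1,0,0,0],[1,0,0,-1,0,0,0],[1,0,0,-1,0,0,0],[1,0,0,-0.8,0,0,0],[1,0,0,0,0,0,0]]'
python3 -m creep '[[1,-0.1,-0.5,0,0,0,0],[1,-0.1,-0.9,0,0,0,0],[1,-0.1,-0.95,0,0,0,0],[1,-0.1,-0.95,0,0,0,0],[1,-0.1,-0.95,0,0,0,0],[1,-0.1,-0.95,0,0,0,0],[1,-0.1,-0.95,0,0,0,0],[1,-0.1,-0.95,0,0,0,0],[1,-0.1,-0.95,0,0,0,0],[1,-0.1,-0.95,0,0,0,0],[1,-0.1,-0.95,0,0,0,0],[1,-0.1,-0.95,0,0,0,0],[1,-0.1,-0.95,0,0,0,0],[1,-0.1,-0.95,0,0,0,0],[1,-0.1,-0.95,0,0,0,0],[1,-0.1,-0.95,0,0,0,0],[1,-0.05,-0.6,0,0,0,0],[1,0,0,0,0,0,0],[1,0,0,0,0,0,0]]'
```

```text
clock: 5.4
tool_pos: [586.6, -328.3, 213.7]
ee_rot: [1.0, 0.0, 0.003, 0.002]
wrist_force: [-0.6, -0.3, -2.8]
opening: 27.4
clock: 7.78
tool_pos: [518.6, 283.4, 208.0]
ee_rot: [1.0, 0.0, -0.002, 0.001]
wrist_force: [-0.3, -0.1, -1.7]
opening: 27.7
```

```bash
python3 -m creep '[[1,0,0.2,0.6,0,0,0],[1,0,0,1,0,0,0],[1,0,0,1,0,0,0],[1,0,0,1,0,0,0],[1,0,0,0.6,0,0,0],[1,0,0,0.25,0,0,0],[1,0,0,0,0,0,0],[1,0,0,0,0,0,0],[1,0,0,0,0,0,0]]'
python3 - <<'E'
from plant import vision
import cv2
o=[]
for n,(y,x) in(("top",(150,150)),("side",(120,220))):
    c=vision.camera(n)["color"][:,:,::-1]
    o.append(cv2.resize(c[y:y+100,x:x+130],None,fx=3,fy=3,interpolation=2))
cv2.imwrite("pics/p1.png",cv2.hconcat(o))
E
```

```text
clock: 8.9
tool_pos: [520.3, 276.6, 33.8]
ee_rot: [1.0, 0.0, 0.001, -0.001]
wrist_force: [0.2, 0.5, -1.6]
opening: 27.6
```

View pics/p1.png

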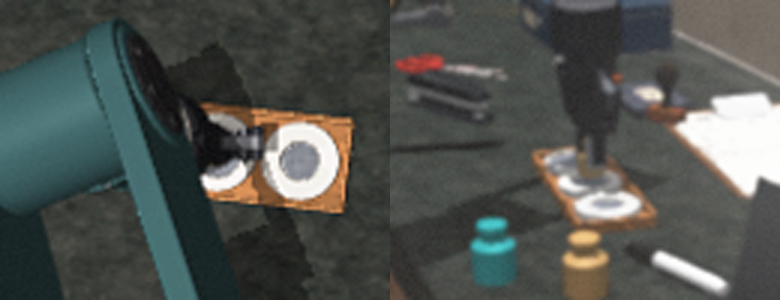

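The weight hangs over the middle cup, at about (590,170) in the side half. Next I lower it gently onto the cup floor.

```bash
python3 -m creep '[[1,0,0,0.12,0,0,0],[1,0,0,0.1,0,0,0],[1,0,0,0.05,0,0,0],[1,0,0,0,0,0,0],[1,0,0,0,0,0,0]]'
python3 -m creep '[[1,0,0,0.03,0,0,0],[1,0,0,0,0,0,0],[1,0,0,0,0,0,0]]'
```

```text
clock: 9.62
tool_pos: [519.3, 276.3, 21.2]
ee_rot: [1.0, 0.0, 0.0, 0.0]
wrist_force: [0.3, 0.6, -1.8]
opening: 27.9
clock: 10.0
tool_pos: [519.5, 276.4, 20.8]
ee_rot: [1.0, 0.0, 0.0, -0.0]
wrist_force: [-2.1, -1.0, 3.3]
opening: 27.2
```

```bash
python3 -m creep '[[0.1,0,0,0,0,0,0],[-0.1,0,0,0,0,0,0],[-0.2,0,0,0,0,0,0],[-0.2,0,0,0,0,0,0],[-0.2,0,0,0,0,0,0],[-0.2,0,0,-0.3,0,0,0],[-0.2,0,0,-0.7,0,0,0],[-0.2,0,0,-1,0,0,0],[-0.5,0,0,-1,0,0,0],[-1,0,0,-1,0,0,0],[-1,0,0,-0.9,0,0,0],[-1,0,0,0,0,0,0]]'
```

```text
clock: 11.5
tool_pos: [521.1, 277.1, 221.8]
ee_rot: [1.0, 0.0, 0.005, -0.002]
wrist_force: [-0.1, -0.5, -0.6]
opening: 85.5
```

```bash
python3 -m creep '[[-1,0.1,0.4,0,0,0,0],[-1,0.22,0.9,0,0,0,0],[-1,0.22,0.93,0,0,0,0],[-1,0.22,0.93,0,0,0,0],[-1,0.22,0.93,0,0,0,0],[-1,0.22,0.93,0,0,0,0],[-1,0.22,0.93,0,0,0,0],[-1,0.15,0.5,0,0,0,0],[-1,0,0,0.5,0,0,0],[-1,0,0,1,0,0,0],[-1,0,0,1,0,0,0],[-1,0,0,0.7,0,0,0],[-1,0,0,0,0,0,0],[-1,0,0,0,0,0,0],[-1,0,0,0,0,0,0]]'
python3 - <<'E'
from plant import vision
import cv2
c=vision.camera("side")["color"][:,:,::-1]
a=cv2.resize(c[130:250,225:425],None,fx=3,fy=3,interpolation=2)
c=vision.camera("top")["color"][:,:,::-1]
b=cv2.resize(c[120:240,170:370],None,fx=2,fy=2,interpolation=2)
b=cv2.copyMakeBorder(b,0,0,0,200,0)
cv2.imwrite("pics/p2.png",cv2.vconcat([a,b]))
E
```

```text
clock: 13.38
tool_pos: [583.4, 18.3, 90.2]
ee_rot: [1.0, 0.0, 0.002, 0.0]
wrist_force: [0.5, 0.2, -0.6]
opening: 85.6
```

View pics/p2.png

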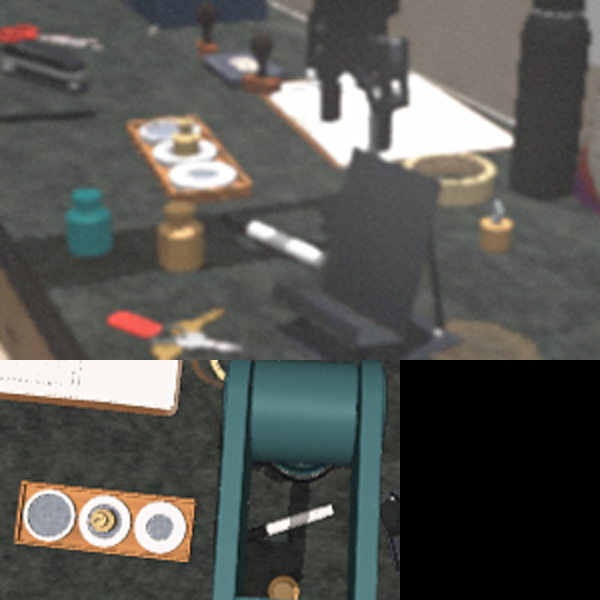

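The medium weight stands centred in the middle cup, at (104,519) in the lower view. The gripper is above the small weight, so I go down and grip it.

```bash
python3 -m creep '[[-1,0,0,0.8,0,0,0],[-1,0,0,0.7,0,0,0],[-1,0,0,0.4,0,0,0],[-1,0,0,0.12,0,0,0],[-1,0,0,0,0,0,0],[-1,0,0,0,0,0,0],[1,0,0,0,0,0,0],[1,0,0,0,0,0,0],[1,0,0,0,0,0,0],[1,0,0,0,0,0,0],[1,0,0,0,0,0,0],[1,0,0,0,0,0,0],[1,0,0,0,0,0,0],[1,0,0,0,0,0,0],[1,0,0,0,0,0,0]]' 30
```

```text
clock: 15.35
tool_pos: [582.3, 18.4, 7.5]
ee_rot: [1.0, 0.0, 0.0, -0.0]
wrist_force: [-0.5, 0.5, 1.7]
opening: 16.9
```

```bash
python3 -m creep '[[1,0,0,-0.3,0,0,0],[1,0,0,-0.8,0,0,0],[1,0,0,-1,0,0,0],[1,0,0,-1,0,0,0],[1,0,0,-0.4,0,0,0],[1,-0.2,-0.5,0,0,0,0],[1,-0.36,-0.92,0,0,0,0],[1,-0.36,-0.92,0,0,0,0],[1,-0.36,-0.92,0,0,0,0],[1,-0.36,-0.92,0,0,0,0],[1,-0.17,-0.43,0,0,0,0],[1,0,0,0.5,0,0,0],[1,0,0,1,0,0,0],[1,0,0,0.9,0,0,0],[1,0,0,0.5,0,0,0],[1,0,0,0,0,0,0],[1,0,0,0,0,0,0],[1,0,0,0,0,0,0]]'
python3 - <<'E'
from plant import vision
import cv2
c=vision.camera("side")["color"][:,:,::-1]
cv2.imwrite("pics/p3.png",cv2.resize(c[140:230,240:340],None,fx=5,fy=5,interpolation=2))
E
```

```text
clock: 17.6
tool_pos: [510.7, 202.9, 32.7]
ee_rot: [1.0, 0.0, 0.001, -0.0]
wrist_force: [-0.6, 0.3, 0.4]
opening: 16.6
```

View pics/p3.png

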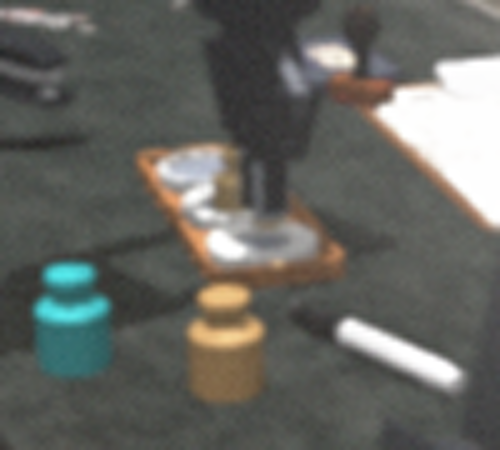

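The small weight is held above the front cup, around (268,205). I'll lower it.

```bash
python3 -m creep '[[1,0,0,0.15,0,0,0],[1,0,0,0.12,0,0,0],[1,0,0,0.06,0,0,0],[1,0,0,0,0,0,0],[1,0,0,0,0,0,0]]'
python3 -m creep '[[1,0,0,0.04,0,0,0],[1,0,0,0,0,0,0],[1,0,0,0,0,0,0]]'
```

```text
clock: 18.27
tool_pos: [509.7, 202.7, 18.0]
ee_rot: [1.0, 0.0, 0.0, 0.0]
wrist_force: [-0.2, 0.3, -0.4]
opening: 16.9
clock: 18.65
tool_pos: [510.0, 202.7, 17.4]
ee_rot: [1.0, 0.0, 0.0, -0.0]
wrist_force: [-1.7, -2.0, 6.4]
opening: 16.4
```

```bash
python3 -m creep '[[0.3,0,0,0,0,0,0],[0.1,0,0,0,0,0,0],[-0.1,0,0,0,0,0,0],[-0.1,0,0,0,0,0,0],[-0.1,0,0,0,0,0,0],[-0.1,0,0,-0.3,0,0,0],[-0.1,0,0,-0.7,0,0,0],[-0.1,0,0,-1,0,0,0],[-0.5,0,0,-1,0,0,0],[-1,0,0,-0.7,0,0,0],[-1,-0.3,0.5,0,0,0,0],[-1,-0.47,0.9,0,0,0,0],[-1,-0.47,0.9,0,0,0,0],[-1,-0.47,0.9,0,0,0,0],[-1,-0.41,0.8,0,0,0,0],[-1,0,0,0,0,0,0],[-1,0,0,0,0,0,0],[-1,0,0,0,0,0,0]]'
python3 - <<'E'
from plant import vision
import cv2
c=vision.camera("side")["color"][:,:,::-1]
a=cv2.resize(c[100:240,225:345],None,fx=4,fy=4,interpolation=2)
c=vision.camera("top")["color"][:,:,::-1]
b=cv2.resize(c[170:240,170:330],None,fx=3,fy=3,interpolation=2)
cv2.imwrite("pics/p4.png",cv2.vconcat([a,b])[:])
E
```

```text
clock: 20.9
tool_pos: [425.4, 43.3, 164.8]
ee_rot: [1.0, 0.001, 0.0, -0.0]
wrist_force: [-0.2, -0.7, -0.7]
opening: 85.5
```

View pics/p4.png

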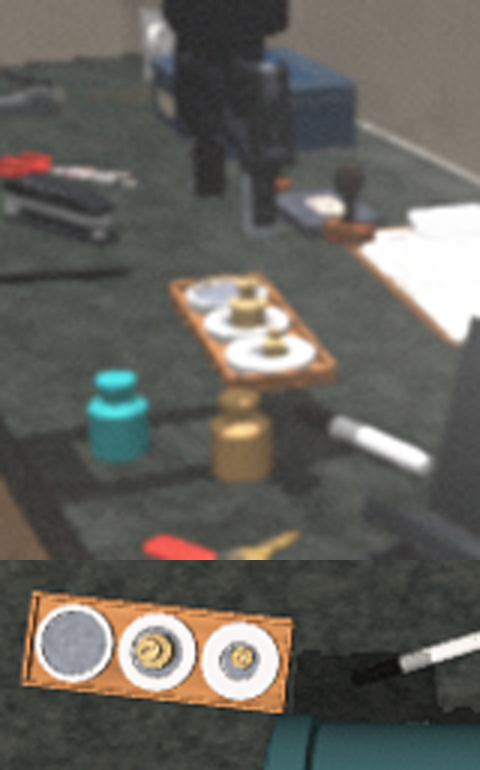

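The medium and small weights both stand upright and centred in their cups, at (153,650) and (242,656) in the lower view. Now the large one.

```bash
python3 -m creep '[[-1,0,0,0.7,0,0,0],[-1,0,0,1,0,0,0],[-1,0,0,1,0,0,0],[-1,0,0,0.7,0,0,0],[-1,0,0,0.44,0,0,0],[-1,0,0,0,0,0,0],[-1,0,0,0,0,0,0],[1,0,0,0,0,0,0],[1,0,0,0,0,0,0],[1,0,0,0,0,0,0],[1,0,0,0,0,0,0],[1,0,0,0,0,0,0],[1,0,0,0,0,0,0],[1,0,0,0,0,0,0]]' 60
python3 -m creep '[[1,0,0,-0.3,0,0,0],[1,0,0,-0.8,0,0,0],[1,0,0,-1,0,0,0],[1,0,0,-1,0,0,0],[1,0,0,-0.7,0,0,0],[1,0,0,0,0,0,0]]'
```

```text
clock: 22.75
tool_pos: [425.8, 43.3, 12.1]
ee_rot: [1.0, 0.0, 0.001, -0.001]
wrist_force: [-1.6, 2.6, 5.8]
opening: 38.4
clock: 23.5
tool_pos: [426.0, 42.3, 164.7]
ee_rot: [1.0, 0.0, 0.002, 0.0]
wrist_force: [1.3, 0.2, -5.5]
opening: 38.1
```

```bash
python3 -m creep '[[1,0.15,-0.45,0,0,0,0],[1,0.28,-0.84,0,0,0,0],[1,0.28,-0.84,0,0,0,0],[1,0.28,-0.84,0,0,0,0],[1,0.28,-0.84,0,0,0,0],[1,0.28,-0.84,0,0,0,0],[1,0.28,-0.84,0,0,0,0],[1,0.28,-0.84,0,0,0,0],[1,0.28,-0.84,0,0,0,0],[1,0.16,-0.47,0,0,0,0],[1,0,0,0,0,0,0],[1,0,0,0.5,0,0,0],[1,0,0,1,0,0,0],[1,0,0,0.9,0,0,0],[1,0,0,0.5,0,0,0],[1,0,0,0.2,0,0,0],[1,0,0,0,0,0,0],[1,0,0,0,0,0,0]]'
python3 - <<'E'
from plant import vision
import cv2
c=vision.camera("side")["color"][:,:,::-1]
cv2.imwrite("pics/p5.png",cv2.resize(c[130:220,240:340],None,fx=5,fy=5,interpolation=2))
E
```

```text
clock: 25.75
tool_pos: [528.1, 348.9, 41.0]
ee_rot: [1.0, 0.0, 0.002, -0.001]
wrist_force: [0.1, 0.3, -4.8]
opening: 38.1
```

View pics/p5.png

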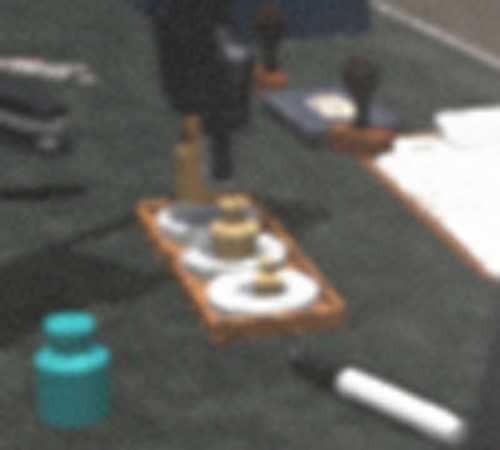

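The large weight is held at about (195,170), above the wide cup and upright. I'll lower it.

```bash
python3 -m creep '[[1,0,0,0.2,0,0,0],[1,0,0,0.15,0,0,0],[1,0,0,0.08,0,0,0],[1,0,0,0,0,0,0],[1,0,0,0,0,0,0]]'
python3 -m creep '[[1,0,0,0.05,0,0,0],[1,0,0,0,0,0,0],[1,0,0,0,0,0,0]]'
```

```text
clock: 26.42
tool_pos: [526.6, 348.1, 22.2]
ee_rot: [1.0, 0.0, -0.0, 0.0]
wrist_force: [-3.5, -1.9, 1.7]
opening: 37.9
clock: 26.8
tool_pos: [526.6, 348.1, 22.2]
ee_rot: [1.0, 0.0, -0.0, 0.0]
wrist_force: [-7.6, -3.5, 9.1]
opening: 38.4
```

```bash
python3 -m creep '[[0,0,0,0,0,0,0],[-0.2,0,0,0,0,0,0],[-0.35,0,0,0,0,0,0],[-0.35,0,0,0,0,0,0],[-0.35,0,0,0,0,0,0],[-0.35,0,0,-0.3,0,0,0],[-0.35,0,0,-0.7,0,0,0],[-0.35,0,0,-1,0,0,0],[-0.35,0,0,-1,0,0,0],[-0.35,0,0,-1,0,0,0],[-0.35,-0.4,0.5,0,0,0,0],[-0.35,-0.4,1,0,0,0,0],[-0.35,-0.4,1,0,0,0,0],[-0.35,-0.4,1,0,0,0,0],[-0.35,-0.4,1,0,0,0,0],[-0.35,-0.4,1,0,0,0,0],[-0.35,-0.2,1,0,0,0,0],[-0.35,0,1,0,0,0,0],[-0.35,0,0,0,0,0,0],[-0.35,0,0,0,0,0,0]]'
python3 - <<'E'
from plant import vision
from h import *
import cv2
s=vision.camera("side")["color"][:,:,::-1];t=vision.camera("top")["color"][:,:,::-1]
a=cv2.resize(s[130:310,250:460],None,fx=3,fy=3,interpolation=2)
b=cv2.resize(t[175:225,170:275],None,fx=6,fy=6,interpolation=2)[:, :630]
cv2.imwrite("pics/p6.png",cv2.resize(cv2.vconcat([a,b]),None,fx=.7,fy=.7))
E
```

```text
clock: 29.3
tool_pos: [423.2, 48.6, 180.4]
ee_rot: [1.0, 0.0, 0.001, -0.0]
wrist_force: [0.1, 0.9, -0.2]
opening: 57.4
```

View pics/p6.png

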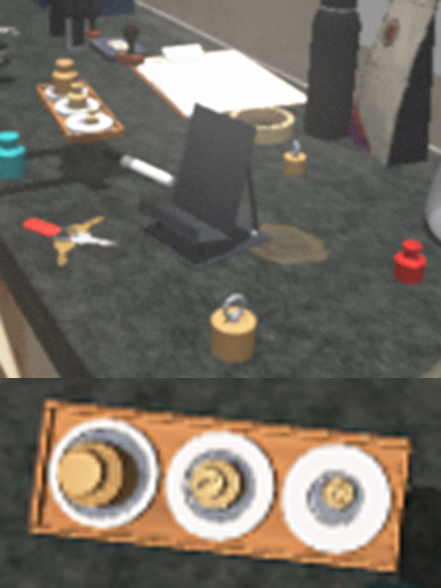

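The final view shows all three weights upright inside their wells: large left (103,473), medium middle (220,485), small right (337,495). Both hangers stand where they were and the gripper is clear. The side clearance in each well is under 12 mm, so a weight on the floor is within tolerance. I'm handing in.

```bash
python3 -c "from plant import ctrl; print(ctrl.job_done())"
```

```text
the job is handed in; nothing more can be done
None
```

I put all three check weights back into the caddy, each in the cup for its size, and handed the job in at about 29 s of the 102 s allowed. Each was lowered until the wrist force showed contact at the expected height, then released.

- **Final pictures:** all three weights look upright inside their wells. Both hanging weights are standing where they were, and the gripper is empty and clear of everything.
- **Not measured:** I judged tilt and centring from the pictures. If a weight is on its well floor, the well walls keep it within 9 mm of centre (limit 12 mm). The large one may sit a few millimetres off centre.
- **Readings that disagreed:** the finger opening read about 2 mm under each weight's nominal width, the same for all three. I took this as a measurement offset.

No check failed.

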